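Put the peg away in the box with the flush sliding lid

ROBOT

A 6-joint arm with a two-finger parallel gripper is mounted at the origin on a cart in front of the work surface, level with it; the furniture and walls round the work are solid. World frame = base frame: x ahead of the robot, y to its left, z up, the work surface at z = 0. Lengths are in mm, angles in rad, forces in N, time in s.
With the tool pointing down it reaches from about 400 to 825 mm from the base axis. Payload 7 kg.
Tool frame: the origin (TCP) lies at the very end of the fingers, on their centre line; the grasp point (between the pads) lies 19 mm behind it; z points along the fingers, y is the direction in which the jaws open and shut (so a half turn about z gives the same grasp; the last joint's range is limited). The gripper opens to 88 mm and grips with 3 to 60 N. Pads are 19 mm wide; open, the fingers measure 130 mm over their backs; the gripper's body (78 mm by 193 mm) begins 47 mm behind the grasp point.
Start: joints at [1.541, 0.359, 0.012, 0, -1.224, -0.288], TCP at [210.931, 641.173, 226.561] pointing down, gripper open.
Joint ranges: [-3.07, 3.07], [-1.43, 2.12], [-1.02, 1.25], [-3.03, 1.67], [-3.05, -0], [-3.03, 3.03]. Speed limits (rad/s): [2.39, 2.39, 3.01, 3.14, 3.14, 3.14].

INTERFACE

Orientations are given as a unit quaternion [x, y, z, w].
In Python, from plant import bot gives the robot as it stands. Calls block until the motion is done:
- bot.move_ptp(position, orientation): joint-space move of the TCP to a pose.
- bot.line_to(position, velocity=150, ori=None): straight line of the TCP; ori=None keeps the orientation; velocity is the mean speed in mm/s.
- bot.move_joints(angles): joint-space move.
- bot.move_gripper(opening, force=None): finger opening in mm; force is the grip in N (None keeps the last); returns when the fingers have stopped.
- bot.pause(seconds).
- bot.solve_ik(position, orientation): joint angles nearest the present ones, or None.
- bot.read_state(): the state.
- bot.camera(name): name is "side" or "top" or "wrist"; returns the picture (400x640x3 uint8, red, green, blue); there is no depth.
- bot.get_calibration(name): a dict with "fx", "fy", "cx", "cy" (pixels), "view" (4x4, takes a point from world to camera coordinates); the wrist camera has in their place "T_tool_cam" (4x4, takes a point from camera to tool coordinates, whose origin is the TCP and whose axes are the flange's). Camera axes: x right, y up, looking along -z (the intrinsics and any distortion apply to the point x, -y, -z); pixel columns grow to the right and rows downward; lengths in mm; the calibration is good to about 2 mm. The wrist camera is an equidistant fisheye: a pixel r from the principal point sees the ray r / f radians off the axis. A picture is of the moment at which its call begins: read the wrist's pose just before it. get_calibration takes no time and is no camera call.
A pose or a line that the arm cannot do raises bot.Unreachable and nothing moves.
- bot.close_job(): hands the job in, once; it reports no verdict.
The state is a dict: "t": time; "joint_pos": joint angles; "qvel": joint speeds; "tau": joint torques, N m; "tcp_pos": TCP position; "eef_rot": TCP orientation; "contact_force": force on the tool from outside, world axes, zero at the start; "moment": the same for the moment, N m; "width": finger opening in mm.
Only numpy, scipy, OpenCV 4.12 (cv2) and the standard library are available. Lean on these libraries where they do the work, as an engineer would, in place of code of your own. Each camera call takes 0.05 s, during which the arm holds its last target.

TASK

The wooden box has a flush lid without a handle, which has to be pressed on and dragged along: slide it fully open, lay the loose wooden peg inside on the box's floor, then slide the lid fully shut again and let go. Press only as firmly as the lid needs, never harder than 20 N on any part of the box, and leave the other things on the worktop where they are.

Things in the scene. Friction and masses are not known exactly. Their poses are not given: they have to be found in the camera images.
- box: Wooden box, 116 wide (x) by 220 long (y), fixed to the worktop; origin on the worktop under its middle, z up, y along the lid's run. Its 8 mm side walls are 60 high half-way along; their top slopes down 2.5 degrees towards +y: 65 at the closed -y end, 55 at the +y end, where the end wall is low (39) to let the lid pass over it. The lid lies between the side walls.
- rim_mid (a point): Point at the box's middle (x = y = 0), 60 above the worktop, level with the side walls' top there. The lid's upper face, parallel to that sloping top, lies anywhere from 0 to 6 below it (unmeasured: feel for it) and gives springily under a press, about 9 N per mm, up to a hard stop after 3.5 mm. Shut, the lid covers y -98 to 110 of the box.
- box_in (a point): Centre of the box's inner floor, 14 above the worktop; axes as the box. The floor spans x -50 to 50 and y -101 to 101.
- box_lid (a joint): How far the lid (plain light-wood panel, 98 x 208 x 8) is slid open along the box's +y, down the slope, in m: 0 shut, 0.105 fully open; then the box is uncovered from y -98 to +7 mm and the lid sticks out over the +y end. It stays where left. Its runners drag with about 4.5 N; a press of about 11 N carries it along. The press changes as it follows the slope: watch it.
- peg_mid (a point): Centre of the loose wooden clothes peg, 15 wide (x) by 72 long (y) by 12 high (z), lying flat on the worktop; this point is half-way up, 6 above what it lies on. Take it across its 15 mm width.
- beans: Bystander: big glass jar of beans with a grey lid, diameter 91, height 181; origin at its underside.
- rice: Bystander: glass jar of rice, diameter 81, height 163; origin at its underside.
- biscuits: Bystander: biscuit carton, 52 x 175 x 94 high; origin at its underside.
- tin: Bystander: low food tin, diameter 86, height 40; origin at its underside.
- mug: Bystander: mug, 92 x 127 x 95 high; origin at its underside.
- spoon: Bystander: metal spoon lying flat, 201 long, 14 high; origin at its underside.
- spice: Bystander: small spice jar, diameter 44, height 105; origin at its underside.
- water_glass: Bystander: drinking glass, diameter 81, height 103; origin at its underside.

How it is judged:
By the outcome, as a careful person would: the job done as asked, in the order asked, and still so for the second after the job is handed in, with the robot touching nothing.
It also fails if it takes over 70 s, if anything falls off the work surface, if the arm or the gripper's body presses on something with over 40 N, if the wrist force passes 120 N, or if a joint passes its speed limit or range.

## Working session

There is one attempt and no reset: what is moved stays moved. The work goes in short steps, each a Python script; the robot and the scene stay as the last script left them, time stands still between calls to the robot, and variables do not carry over. Pictures are saved under pics/ and viewed, and the job is handed in when it is done.

```bash
ls; mkdir -p pics
python3 - <<'E'
from plant import bot
import cv2
s=bot.read_state();print(s)
for n in("side","top","wrist"):
    cv2.imwrite(f"pics/{n}0.png",bot.camera(n)[:,:,::-1]);c=bot.get_calibration(n);print(n,c)
E
```

```text
pics
{'t': 0.0, 'joint_pos': array([ 1.54110977e+00,  3.59390507e-01,  1.10568748e-02, -3.56918929e-04,
       -1.22408026e+00, -2.88103456e-01]), 'qvel': array([ 6.66757171e-04,  4.15064411e-05, -9.44019777e-04, -7.22793617e-05,
       -1.37384811e-03,  1.27138473e-03]), 'tau': array([-9.65349027e-04, -5.82712734e+01,  2.93055135e+01,  6.99697718e+00,
        6.87709486e-03, -1.58548964e-04]), 'tcp_pos': array([210.78433474, 640.73336701, 225.61825218]), 'eef_rot': array([ 9.87392771e-01, -1.58287188e-01, -6.21814828e-05,  8.23658384e-04]), 'contact_force': array([-0.52313844, -0.81497049,  0.40412188]), 'moment': array([-0.03370806, -0.01017815, -0.00211267]), 'width': 87.35552804400903}
side {'fx': 392.3737118831724, 'fy': 392.3737118831724, 'cx': 314.4042473413135, 'cy': 199.1195262076325, 'view': array([[ 8.69073099e-01, -4.94679791e-01, -1.96262994e-03,
        -4.60170273e+02],
       [ 2.09853557e-01,  3.65080499e-01,  9.07015829e-01,
        -1.72914343e+02],
       [-4.47965883e-01, -7.88674923e-01,  4.21091954e-01,
        -9.91000595e+02],
       [ 0.00000000e+00,  0.0000
[... 278 characters left out ...]
1, -3.23384077e-01,  5.45651493e-01,
        -4.39276789e+02],
       [-4.97749620e-01,  2.23892717e-01,  8.37924440e-01,
        -1.57199205e+03],
       [ 0.00000000e+00,  0.00000000e+00,  0.00000000e+00,
         1.00000000e+00]])}
wrist {'fx': 309.70691628693146, 'fy': 309.70691628693146, 'cx': 313.2847591017299, 'cy': 201.90304988703306, 'T_tool_cam': array([[-4.74278328e-04,  9.69428450e-01,  2.45373707e-01,
         6.71092457e+01],
       [ 9.99999253e-01,  7.36222861e-04, -9.75807133e-04,
        -1.32711381e+00],
       [-1.12662493e-03,  2.45373061e-01, -9.69428075e-01,
        -1.58553342e+02],
       [ 0.00000000e+00,  0.00000000e+00,  0.00000000e+00,
         1.00000000e+00]])}
```

View pics/side0.png

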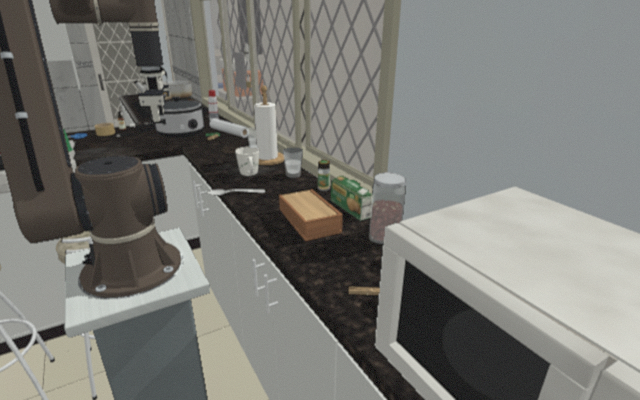

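View pics/top0.png

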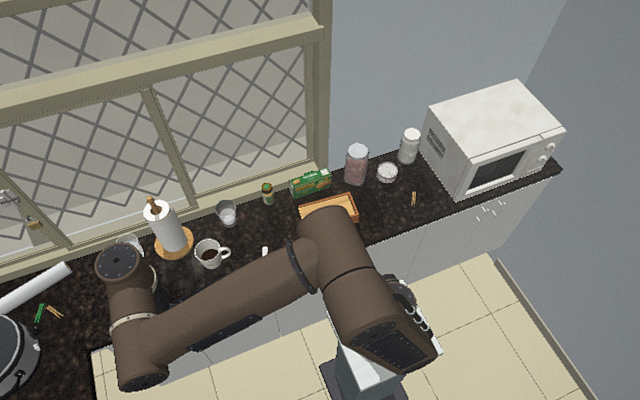

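View pics/wrist0.png

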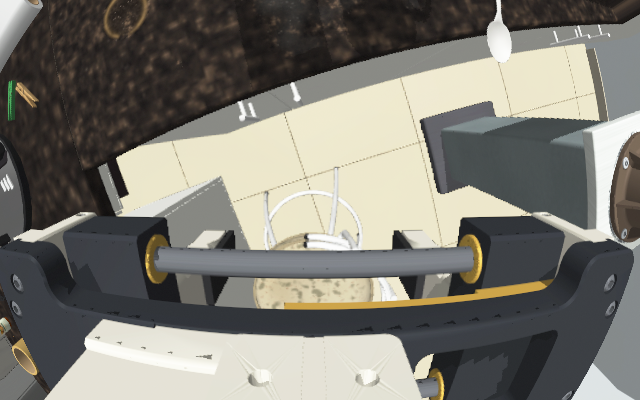

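```bash
cat > h.py <<'E'
import numpy as np, cv2
from plant import bot
from scipy.spatial.transform import Rotation as R
def ray(n,u,v,st=None):
    c=bot.get_calibration(n)
    if n!="wrist":
        V=np.array(c["view"]);d=np.array([(u-c["cx"])/c["fx"],-(v-c["cy"])/c["fy"],-1.]);Rm=V[:3,:3]
        return -Rm.T@V[:3,3],Rm.T@d
    T=c["T_tool_cam"];x=u-c["cx"];y=v-c["cy"];r=np.hypot(x,y)+1e-9;th=r/c["fx"]
    d=np.array([np.sin(th)*x/r,-np.sin(th)*y/r,-np.cos(th)])
    Rt=R.from_quat(st["eef_rot"]).as_matrix()
    return Rt@T[:3,3]+st["tcp_pos"],Rt@(T[:3,:3]@d)
def onz(n,u,v,z,st=None):
    o,d=ray(n,u,v,st);return (o+d*(z-o[2])/d[2])
def proj(n,p):
    c=bot.get_calibration(n);V=np.array(c["view"]);q=V[:3,:3]@np.array(p)+V[:3,3]
    return c["cx"]+c["fx"]*q[0]/-q[2],c["cy"]-c["fy"]*q[1]/-q[2]
E
python3 - <<'E'
from h import *
np.set_printoptions(precision=1,suppress=True)
print("box side ",onz("side",310,212,60),"top",onz("top",330,207,60))
print("peg",onz("side",364,291,6),onz("top",414,199,6))
print("pegs left",onz("top",55,312,6))
a=cv2.imread("pics/side0.png")[170:320,270:430];cv2.imwrite("pics/s1.png",cv2.resize(a,None,fx=5,fy=4,interpolation=2)[:600])
a=cv2.imread("pics/top0.png")[140:240,240:440];cv2.imwrite("pics/t1.png",cv2.resize(a,None,fx=4,fy=4,interpolation=2))
for n,u,v in [("side",248,160),("side",292,163),("side",235,191),("side",323,180),("side",350,198),("side",385,235)]: print(n,u,v,onz(n,u,v,0))
E
```

```text
box side  [483.3 -55.6  60. ] top [515.1 -16.1  60. ]
peg [ 447.6 -372.7    6. ] [ 446.9 -374.1    6. ]
pegs left [ 515.9 1054.7    6. ]
side 248 160 [550.7 631.    0. ]
side 292 163 [701.7 498.6   0. ]
side 235 191 [386.5 332.3   0. ]
side 323 180 [718.  263.9   0. ]
side 350 198 [714.4  73.7   0. ]
side 385 235 [ 657.3 -188.9    0. ]
```

View pics/s1.png

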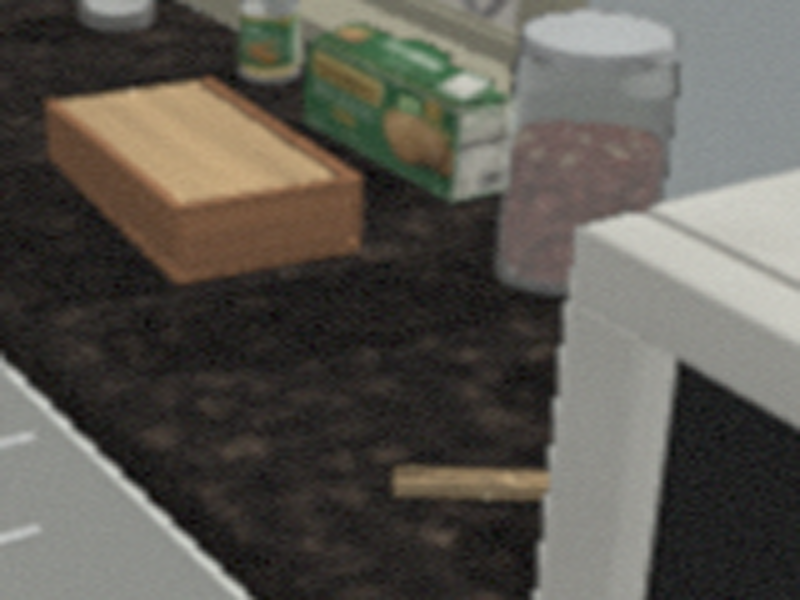

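View pics/t1.png

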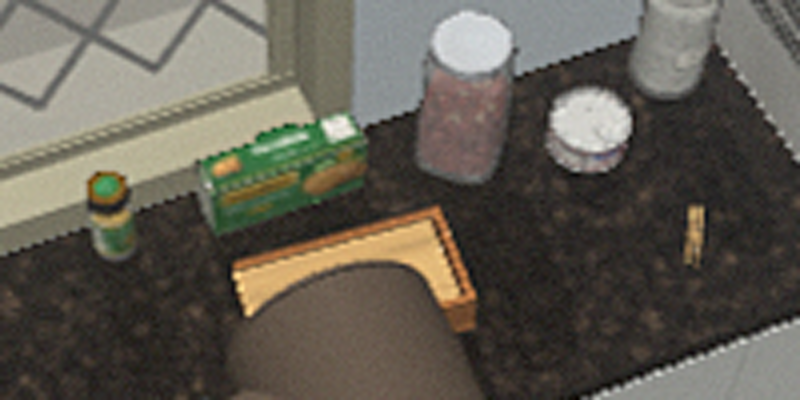

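Run:
```python
from h import *
np.set_printoptions(precision=1,suppress=True)
f=lambda x,y:(x/5+270,y/4+170)
for p,z in [((183,208),65),((361,180),65),((47,103),55),((207,80),55),((180,282),0),((361,247),0)]: print(onz("side",*f(*p),z))
print("micro",onz("top",457,199,0),onz("top",420,153,0),"tin",onz("top",387,178,0),"rice",onz("top",407,163,0),"edge",onz("top",400,236,0))
g=lambda x,y:(x/4+240,y/4+140)
print("peg",onz("top",*g(697,206),12),onz("top",*g(693,264),12), "boxfar",onz("top",*g(437,208),65),onz("top",*g(473,292),65),onz("top",*g(233,264),55))
print("biscuits",onz("top",*g(217,233),0),onz("top",*g(367,185),0),onz("top",*g(460,180),0))
for q in [(500,0,300),(430,-320,250)]:
  for yaw in (0,90):
    print(q,yaw,bot.solve_ik(q,(R.from_euler('z',yaw,degrees=True)*R.from_quat([1,0,0,0])).as_quat()))
```

```text
[ 441.  -112.6   65. ]
[ 548.3 -126.1   65. ]
[459.2 102.5  55. ]
[570.4  91.6  55. ]
[ 444.  -102.1    0. ]
[ 560.2 -111.3    0. ]
micro [ 379.5 -545.9    0. ] [ 660.8 -527.1    0. ] tin [ 592.7 -322.7    0. ] rice [ 632.5 -444.2    0. ] edge [ 314.7 -236.6    0. ]
peg [ 477.1 -391.1   12. ] [ 414.2 -350.9   12. ] boxfar [ 548.9 -116.5   65. ] [ 442.9 -106.8   65. ] [571.8  98.7  55. ]
biscuits [649.  89.   0.] [645.1 -82.2   0. ] [ 612.5 -177.5    0. ]
(500, 0, 300) 0 [ 0.4  0.  -0.2  0.  -1.3  1.2]
(500, 0, 300) 90 [ 0.4  0.  -0.2  0.  -1.3  2.7]
(430, -320, 250) 0 [-0.3  0.1 -0.3  0.  -1.2  1.8]
(430, -320, 250) 90 [-0.3  0.1 -0.3  0.  -1.2 -2.9]
```

```bash
cat >> h.py <<'E'
def q(yaw,tilt=0): return (R.from_euler('z',yaw,degrees=True)*R.from_quat([1,0,0,0])).as_quat()
def snap(n,name):
    st=bot.read_state();im=bot.camera(n)[:,:,::-1].copy();cv2.imwrite(f"pics/{name}.png",im);np.save(f"pics/{name}.npy",{k:st[k] for k in("tcp_pos","eef_rot")},allow_pickle=True);return im,st
def load(name): return np.load(f"pics/{name}.npy",allow_pickle=True).item()
np.set_printoptions(precision=2,suppress=True)
E
python3 - <<'E'
from h import *
print("towel",onz("top",175,245,0),"mug",onz("top",209,262,0))
bot.line_to([330,420,260],400)
bot.move_ptp([500,-20,270],q(-95.8));bot.pause(.2)
_,s=snap("wrist","w1");print(s["tcp_pos"],s["t"],s["contact_force"])
E
```

```text
towel [622.3  601.12   0.  ] mug [498.68 497.56   0.  ]
[500.08 -19.27 269.94] 2.8583 [-0.46 -0.72  0.3 ]
```

View pics/w1.png

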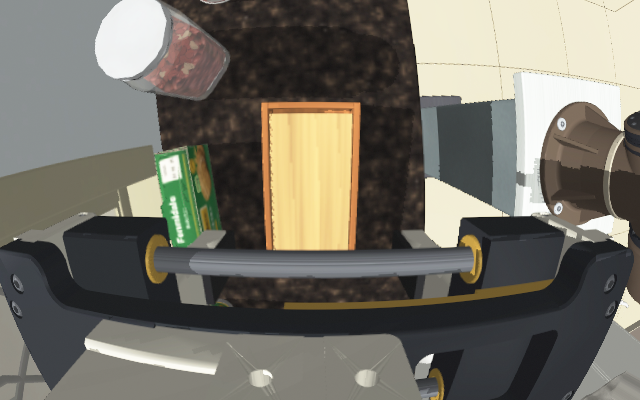

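Run:
```python
from h import *
a=cv2.imread("pics/w1.png");cv2.imwrite("pics/w1z.png",cv2.resize(a[90:260,220:390],None,fx=3.5,fy=3.5,interpolation=2))
h=cv2.cvtColor(a,cv2.COLOR_BGR2HSV);m=((h[...,0]<25)&(h[...,1]>90)&(h[...,2]>90)).astype(np.uint8)
m[:, :240]=0;m[:,390:]=0;m[250:]=0;m[:85]=0
for v in (101,102,103,104,110,130,150,170,190,210,230,245):
    x=np.flatnonzero(m[v]); print(v,x.min() if len(x) else None,x.max() if len(x) else None)
st=load("w1")
for v in range(110,246,15):
    x=np.flatnonzero(m[v]);
    for u in (x.min()-.0,x.max()+1.):
        p=onz("wrist",u,v+.5,60,st);
        for _ in range(3): p=onz("wrist",u,v+.5,60-(p[1]+9)*np.tan(np.radians(2.5)),st)
        print(v,u,p)
for u in range(270,355,20):
    y=np.flatnonzero(m[:150,u]);print(u,y.min(),onz("wrist",u+.5,y.min(),65,st))
```

```text
101 262 306
102 261 359
103 261 360
104 261 360
110 261 360
130 261 359
150 262 358
170 262 358
190 263 357
210 264 356
230 265 355
245 266 355
110 261.0 [ 554.32 -108.43   64.34]
110 361.0 [437.83 -96.57  63.82]
125 261.0 [556.43 -90.74  63.57]
125 360.0 [440.51 -78.91  63.05]
140 261.0 [558.64 -72.98  62.79]
140 360.0 [441.92 -61.08  62.27]
155 262.0 [559.77 -54.94  62.01]
155 359.0 [444.46 -43.18  61.49]
170 262.0 [562.22 -36.8   61.21]
170 359.0 [445.73 -24.93  60.7 ]
185 263.0 [563.58 -18.2   60.4 ]
185 358.0 [448.18  -6.45  59.89]
200 263.0 [566.32   0.7   59.58]
200 357.0 [450.59  12.47  59.06]
215 264.0 [567.97  20.26  58.72]
215 357.0 [451.73  32.08  58.21]
230 265.0 [569.78  40.47  57.84]
230 356.0 [454.1   52.22  57.33]
245 266.0 [571.76  61.47  56.92]
245 356.0 [455.16  73.33  56.41]
270 102 [ 541.98 -116.94   65.  ]
290 102 [ 518.75 -114.07   65.  ]
310 102 [ 495.71 -111.55   65.  ]
330 102 [ 472.66 -109.35   65.  ]
350 102 [ 449.42 -107.46   65.  ]
```

View pics/w1z.png

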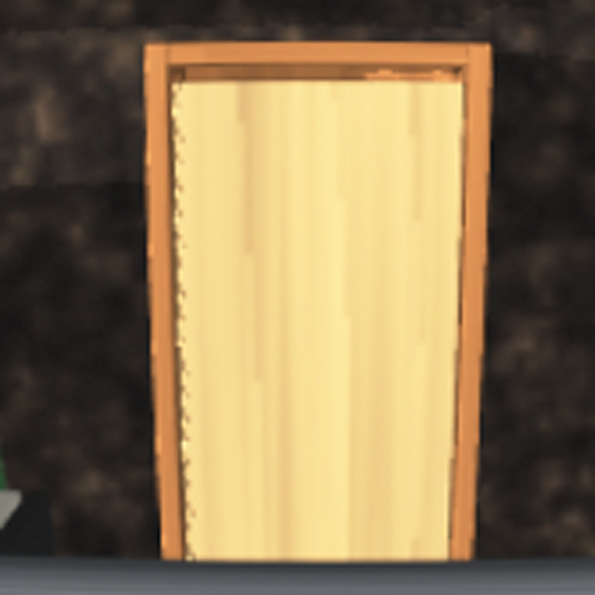

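```bash
cat >> h.py <<'E'
O=np.array([506.4,-2.,0]);YB=-5.85
RB=R.from_euler('z',YB,degrees=True).as_matrix()
def B(x,y,z): return O+RB@np.array([x,y,z])
def inB(p): return RB.T@(np.array(p)-O)
QP=q(YB-90); SL=np.tan(np.radians(2.5))
def F():
    s=bot.read_state();return RB.T@s["contact_force"],s
E
python3 - <<'E'
from h import *
bot.move_gripper(0,20)
bot.line_to(B(0,-20,90),200,ori=QP);bot.line_to(B(0,-20,66),80);bot.pause(.2)
for i in range(3):
    f,s=F();print(f,inB(s["tcp_pos"]),s["t"]);bot.pause(.05)
f0=f; np.save("f0.npy",f0)
z=66
while z>54:
    z-=.4 ; bot.line_to(B(0,-20,z),10);f,s=F();fz=f[2]-f0[2]
    if fz>.8:print(z,f-f0,inB(s["tcp_pos"]),s["t"])
    if fz>3:break
bot.pause(.1);f,s=F();print(z,f-f0,inB(s["tcp_pos"]),s["t"],s["width"])
E
```

```text
[ 0.44 -0.04 -0.51] [  0.43 -19.83  66.6 ] 6.0333
[-0.13 -0.05 -0.66] [  0.3  -19.86  66.48] 6.0833
[0.21 0.23 0.47] [  0.24 -19.89  66.41] 6.1333
58.0 [-1.   -0.63  4.06] [  0.06 -19.99  58.17] 11.1833
58.0 [-1.71 -0.46  3.39] [  0.02 -20.03  58.12] 11.2833 0.5942424995665756
```

```bash
cat >> h.py <<'E'
def fz_avg(n=3):
    a=[]
    for _ in range(n):
        f,s=F();a.append(f);bot.pause(.02)
    return np.mean(a,0),s
def drag(y,z,yend,step,target=12.5,v=40,log=2):
    i=0;sg=np.sign(yend-y)
    while (yend-y)*sg>.1:
        d=sg*min(step,abs(yend-y)); y+=d; z-=d*SL
        bot.line_to(B(0,y,z),v);f,s=fz_avg(2);i+=1
        if i%log==0:print(round(y,1),round(z,2),f,inB(s["tcp_pos"]),round(s["t"],2))
        if f[2]>17.5: z+=.5;print("high",f)
        elif f[2]<8: z-=.25
        z+=np.clip((f[2]-target)/9*.5,-.4,.4)
        if abs(f[1])>9: print("side force",f);break
    return y,z
E
python3 - <<'E'
from h import *
z=57.6
for i in range(8):
    bot.line_to(B(0,-20,z),10);f,s=fz_avg();print(z,f,inB(s["tcp_pos"]))
    if f[2]>11:break
    z-=min(.4,(12.5-f[2])/9)
y,z=drag(-20,z,4,4,log=1)
print(y,z);_,s=snap("wrist","w2");print(s["t"])
E
```

```text
57.6 [-1.14 -0.12  5.9 ] [  0.04 -20.02  57.79]
57.2 [-1.99  0.36  7.85] [  0.09 -20.    57.58]
56.800000000000004 [-3.    0.    9.14] [  0.09 -20.05  57.31]
56.426171191099016 [-3.58  0.12 10.99] [  0.13 -20.06  57.08]
56.258812331182746 [-3.73 -0.21 11.5 ] [  0.13 -20.04  56.97]
-16 56.08 [-3.49 -1.2  11.73] [  0.13 -16.15  56.82] 13.05
-12 55.87 [-3.57 -1.43 12.11] [  0.16 -12.19  56.63] 13.33
-8 55.67 [-3.15 -1.35 12.56] [ 0.15 -8.23 56.44] 13.62
-4 55.5 [-3.9  -1.63 12.16] [ 0.16 -4.22 56.27] 13.9
0 55.3 [-3.53 -1.64 12.49] [ 0.16 -0.21 56.07] 14.18
4 55.13 [-3.29 -0.78 12.58] [ 0.14  3.78 55.91] 14.47
4 55.1341216119863
14.4833
```

View pics/w2.png

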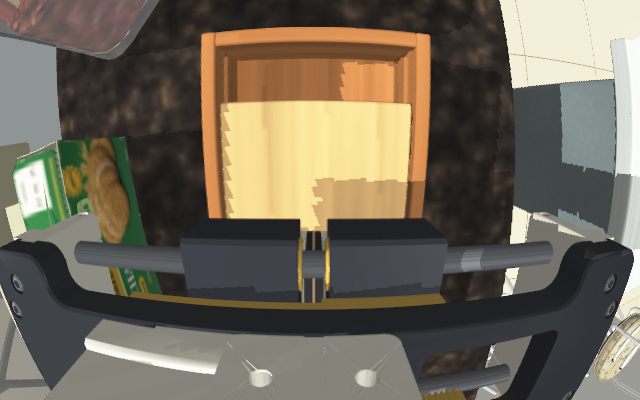

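Run:
```python
from h import *
y,z=drag(4,55.07,80,6,v=50,log=3)
y,z=drag(y,z,90,2.5,v=30,log=1)
print(y,z);_,s=snap("wrist","w3");print(s["t"])
print("edge",inB(onz("wrist",315,100,57,s)))
```

```text
22 54.24 [-3.81 -0.71 12.66] [ 0.21 21.99 55.05] 15.42
40 53.47 [-3.46 -1.23 12.04] [ 0.24 40.03 54.27] 16.32
58 52.63 [-3.29 -0.76 12.8 ] [ 0.27 58.08 53.47] 17.22
76 51.88 [-3.53 -1.03 12.01] [ 0.3  76.09 52.73] 18.12
82.5 51.58 [-2.41 -3.16 11.75] [ 0.24 82.14 52.42] 18.68
85.0 51.43 [-1.77 -5.94 12.65] [ 0.23 84.14 52.3 ] 18.97
87.5 51.33 [-1.07 -7.11 12.79] [ 0.28 86.48 52.22] 19.25
90.0 51.24 [-0.15 -6.4  12.33] [ 0.29 88.91 52.14] 19.53
90.0 51.229252006811706
19.55
edge [ 1.17 11.57 57.  ]
```

View pics/w3.png

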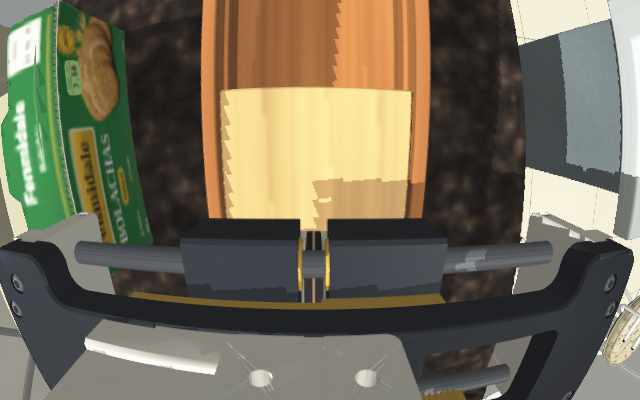

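Run:
```python
from h import *
print("edge",[inB(onz("wrist",u,88,54,load("w3"))) for u in (240,315,390)], "w2",inB(onz("wrist",315,101,57,load("w2"))))
bot.line_to(B(0,88,75),60); bot.line_to(B(0,70,150),300)
bot.move_ptp([430,-330,190],q(-32));bot.pause(.15)
_,s=snap("wrist","w4");print(s["t"],s["tcp_pos"]);snap("top","t2")
```

```text
edge [array([39.24,  4.1 , 54.  ]), array([ 1.16,  5.18, 54.  ]), array([-37.02,   3.99,  54.  ])] w2 [  1.01 -73.36  57.  ]
22.3833 [ 430.34 -329.43  189.8 ]
```

View pics/w4.png

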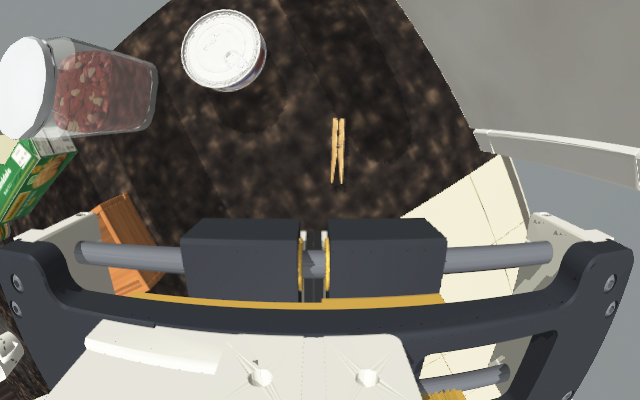

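View pics/t2.png

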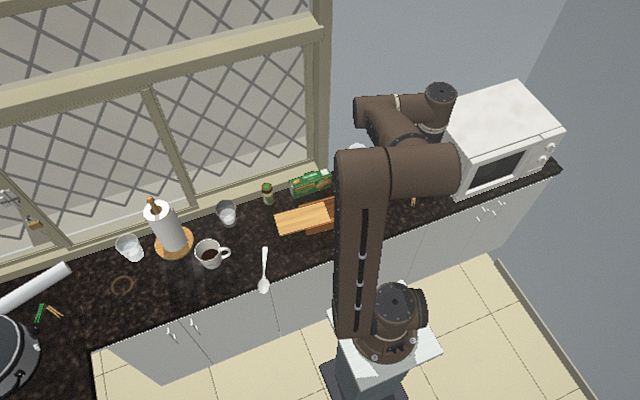

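Run:
```python
from h import *
a=cv2.imread("pics/w4.png");h=cv2.cvtColor(a,cv2.COLOR_BGR2HSV);m=((h[...,0]<28)&(h[...,1]>80)&(h[...,2]>120)).astype(np.uint8)
m[:105]=0;m[200:]=0;m[:,:315]=0;m[:,365:]=0
st=load("w4");ys,xs=np.nonzero(m);print(len(xs),xs.min(),xs.max(),ys.min(),ys.max())
P=np.array([onz("wrist",u+.5,v+.5,10,st)[:2] for u,v in zip(xs,ys)]).astype(np.float32)
(c,wh,ang)=cv2.minAreaRect(P);print(c,wh,ang)
d=P-P.mean(0);_,_,V=np.linalg.svd(d);print(P.mean(0),V[0],np.degrees(np.arctan2(V[0][1],V[0][0])))
```

```text
654 331 344 118 183
(449.1553955078125, -371.51983642578125) (14.210577964782715, 71.98793029785156) 58.464962005615234
[ 452.02 -373.37] [-0.84  0.54] 147.3266
```

Run:
```python
from h import *
bot.move_gripper(45,15)
bot.line_to([449,-371.7,60],250,ori=q(-32));bot.line_to([449,-371.7,12],100);bot.line_to([449,-371.7,3],25);bot.pause(.15)
f,s=F();print(f,s["tcp_pos"],s["width"])
bot.line_to([449,-371.7,2.2],10)
bot.move_gripper(0,15);f,s=F();print(f,s["tcp_pos"],s["width"],s["t"])
bot.line_to([449,-371.7,100],150);bot.pause(.1);f,s=F();print(f,s["width"],s["t"])
snap("wrist","w5")
```

```text
[0.97 0.81 0.21] [ 449.05 -371.77    3.09] 44.942796734986935
[-0.27  0.64 -0.31] [ 449.   -371.69    2.19] 14.87666235098335 26.2333
[-0.71  0.33 -0.62] 14.68089884979349 27.1333
```

View pics/w5.png

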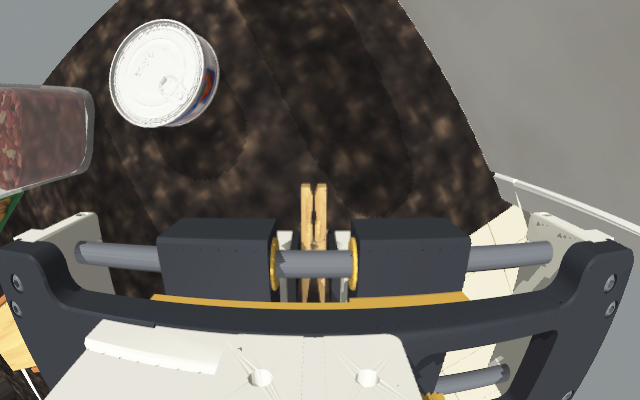

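Run:
```python
from h import *
bot.line_to([449,-371.7,140],250)
bot.move_ptp(B(0,-48,130),QP)
bot.line_to(B(0,-48,80),200);bot.line_to(B(0,-48,22),80);bot.pause(.15);f0,s=fz_avg(4);print(f0,inB(s["tcp_pos"]),s["t"])
z=18.5
while z>14.5:
    bot.line_to(B(0,-48,z),15);f,s=fz_avg(2)
    if f[2]-f0[2]>1.5:break
    z-=.5
print(z,f-f0,inB(s["tcp_pos"]),s["t"])
bot.move_gripper(36);bot.pause(.1);f,s=F();print(f-f0,s["width"],s["t"])
bot.line_to(B(0,-48,80),150);bot.line_to(B(0,-48,190),300)
snap("wrist","w6");print(F()[1]["t"])
```

```text
[ 0.1   0.2  -0.07] [  0.33 -47.89  22.5 ] 30.5167
16.0 [-0.94 -0.36  2.79] [  0.08 -47.97  16.18] 32.35
[-0.27  0.08  0.16] 36.12297661015278 33.0833
34.225
```

View pics/w6.png

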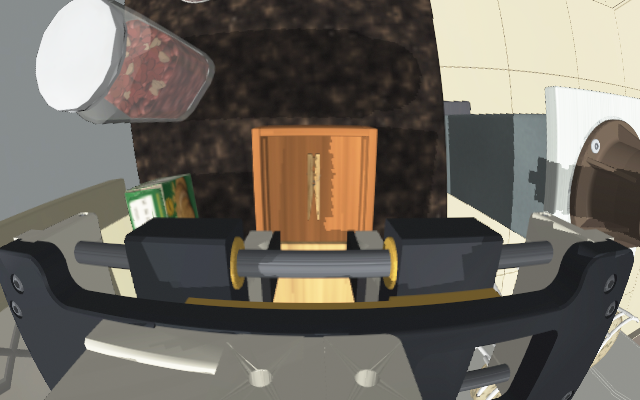

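Run:
```python
from h import *
bot.move_gripper(0,20)
bot.line_to(B(0,85,100),300);bot.line_to(B(0,85,58),80);bot.pause(.15);f0,s=fz_avg(4);print(f0,inB(s["tcp_pos"]),s["t"])
z=55.
for i in range(20):
    bot.line_to(B(0,85,z),10);f,s=fz_avg(2)
    if f[2]>2:print(round(z,2),f,inB(s["tcp_pos"]))
    if f[2]>11:break
    z-=np.clip((12.5-f[2])/9*.7,.1,.5)
y,z=drag(85,z,67,6,log=1)
print(y,z,F()[1]["t"])
```

```text
[-0.28  0.21 -0.05] [ 0.33 85.2  58.56] 36.5667
53.5 [-0.81  0.36  3.24] [ 0.1  85.02 53.67]
53.0 [-1.58 -0.38  5.9 ] [ 0.15 85.05 53.29]
52.5 [-2.75 -0.61  7.33] [ 0.16 85.02 52.97]
52.1 [-2.86 -0.94  8.83] [ 0.19 85.03 52.73]
51.81 [-2.16 -0.33 10.69] [ 0.17 85.01 52.57]
51.67 [-3.   -0.34 11.7 ] [ 0.18 85.01 52.49]
79 51.93 [-3.43  2.32 10.02] [ 0.54 79.6  52.82] 39.65
73 52.06 [-2.94  2.56 10.85] [ 0.79 73.8  53.07] 39.98
67 52.23 [-2.61  2.79 11.17] [ 0.88 67.85 53.31] 40.32
67 52.1544497936267 40.3333
```

Run:
```python
from h import *
y,z=drag(67,52.1,-13,6,target=13,v=50,log=3)
y,z=drag(y,z,-27,2.5,target=13,v=30,log=1)
print(y,z);_,s=snap("wrist","w7");print(s["t"])
```

```text
49 52.71 [-3.07  2.06 12.6 ] [ 1.08 49.76 53.93] 41.22
31 53.38 [-2.29  2.37 12.41] [ 1.09 31.71 54.64] 42.12
13 54.07 [-2.31  2.4  12.61] [ 1.06 13.62 55.35] 43.02
-5 54.89 [-2.64  2.11 13.54] [ 1.   -4.46 56.13] 43.92
-15.5 55.39 [-3.12  3.64 12.14] [  1.01 -14.72  56.6 ] 44.78
-18.0 55.45 [-3.1   4.24 12.48] [  1.01 -17.2   56.67] 45.07
-20.5 55.53 [-3.71  3.51 12.84] [  1.02 -19.71  56.77] 45.35
-23.0 55.63 [-3.94  5.87 12.7 ] [  1.21 -21.86  56.9 ] 45.63
-25.5 55.73 [-2.33  7.38 12.23] [  1.78 -23.99  57.11] 45.92
-27.0 55.75 [-2.54  7.39 11.32] [  2.05 -25.24  57.18] 46.2
-27.0 55.65464494674618
46.2167
```

View pics/w7.png

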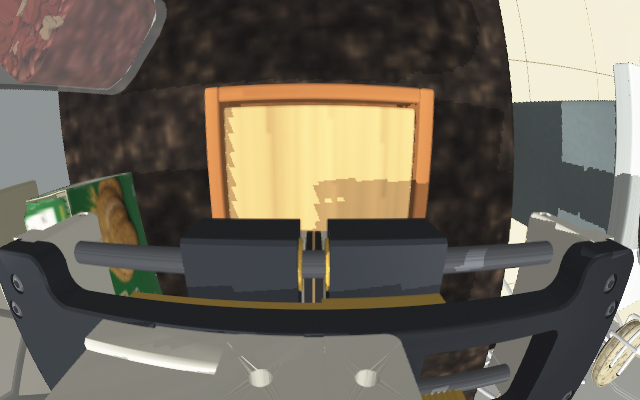

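Run:
```python
from h import *
bot.line_to(B(1,-26,75),50);bot.line_to(B(0,-26,150),200)
bot.move_ptp([500,-20,270],q(-95.8));bot.pause(.3)
_,s=snap("wrist","w8");f,_=F();print(s["t"],f);snap("side","s8")
a=cv2.imread("pics/w1.png");b=cv2.imread("pics/w8.png")
z=lambda a:cv2.resize(a[90:250,230:380],None,fx=2.6,fy=3,interpolation=2)
cv2.imwrite("pics/cmp.png",np.hstack([z(a),z(b)]))
```

```text
48.175 [ 0.06 -0.12 -0.71]
```

View pics/cmp.png

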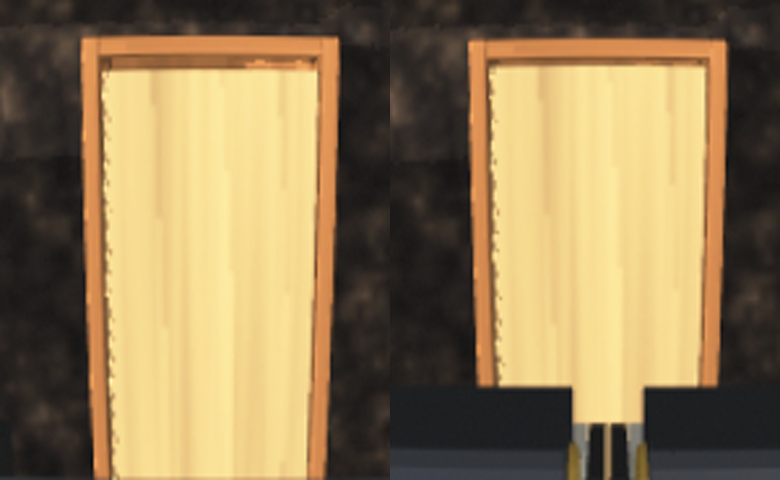

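View pics/s8.png

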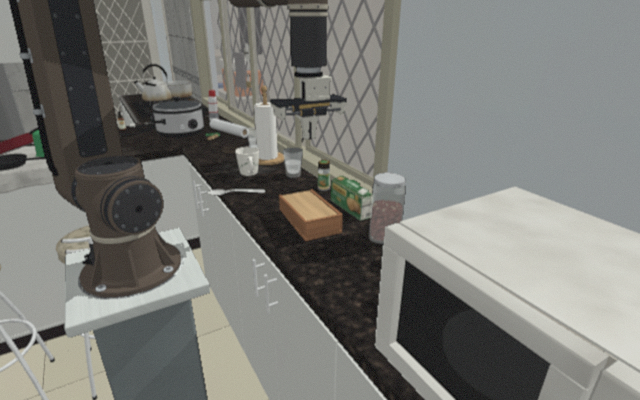

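```bash
python3 -c "
from plant import bot
print(bot.close_job(),bot.read_state()['t'])"
```

```text
the job is handed in; nothing more can be done
the job is handed in; nothing more can be done
```

The job is done and handed in: I slid the lid open to its stop, laid the peg flat on the box floor, slid the lid shut to its stop and let go. It took just over 48 s of the 70 s.

- **Lid:** I held the press at about 12.5 N, and every reading was under about 15 N in total. At both ends the sideways force rose to about 7 N and the fingers then slipped, so both stops were reached. With the lid open, its edge measured about 5 mm in the wrist picture where 7 mm was expected. That is within the calibration error of that view.
- **Peg:** I gripped it at 14.7 mm and set it down with under 3 N. The wrist picture showed it lying loose on the floor before I closed the lid.
- **Last pictures:** the lid's gap at the closed end is slightly smaller than at the start. The side view shows the bystanders it covers where they were. The tin and the rice jar are hidden there, and I did not check them again after the grasp. The arm was clear of everything with no contact force.

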